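Fold up the catch tray and pedal a tin out of the tin rack

ROBOT

A 6-joint arm with a two-finger parallel gripper is mounted at the origin on a cart in front of the work surface, level with it; the furniture and walls round the work are solid. World frame = base frame: x ahead of the robot, y to its left, z up, the work surface at z = 0. Lengths are in mm, angles in rad, forces in N, time in s.
With the tool pointing down it reaches from about 300 to 775 mm from the base axis. Payload 14.6 kg.
Tool frame: the origin (TCP) lies between the finger pads; the fingertips stand 8 mm ahead of it and the grasp point (between the pads) lies 11 mm behind it; z points along the fingers, y is the direction in which the jaws open and shut (so a half turn about z gives the same grasp; the last joint's range is limited). The gripper opens to 94 mm and grips with 3 to 60 N. Pads are 16 mm wide; open, the fingers measure 119 mm over their backs; the gripper's body (75 mm by 177 mm) begins 78 mm behind the grasp point.
Start: joints at [-1.277, 0.3, 1.521, -0, 1.321, -0.067], TCP at [194.155, -514.581, 213.446] pointing down, gripper open.
Joint ranges: [-3.03, 3.03], [-0.79, 2.21], [0.23, 2.52], [-1.04, 4.18], [0, 3.07], [-2.55, 2.55]. Speed limits (rad/s): [2.22, 2.22, 2.57, 3.14, 3.14, 3.14].

INTERFACE

Orientations are given as [roll, pitch, yaw] about the fixed x, y, z axes, in that order (R = Rz(yaw) Ry(pitch) Rx(roll)).
In Python, from cell import manip, cams, models gives the robot as it stands. The module is installed in compiled form; this text tells all that it offers.
- The arm moves only by the shell command python3 -m pendant 'ROWS' [OPENING] [FORCE]. ROWS is JSON, a list that holds one entry, the list of rows, each a list of 4 numbers: the shift along the tool's x, y, z in cm, then the turn about the tool's z in rad. In form: [[[x, y, z, roll], ...]]. A call has 1 to 5 rows; each row is the pose to reach, as a shift and turn from the pose commanded when the call began, along the tool's axes at that moment; what a row does not reach only later rows make up. A row lasts 1/10 s, in which the tool goes at most 50 mm and 8.59 degrees, less where a joint would pass 70% of its speed; a pose out of reach is approached as far as the arm can. A call with a gripper value outside its range is refused whole. OPENING is the opening, from -1 (shut) to 1 (fully open), so that 0 is half open, set as the call begins (- or left out, the last holds). The fingers move at their own pace and stop on an object; FORCE is the grip in N (left out, the last holds). Time passes only in rows, so rows that repeat a pose let the fingers close. It gives the time, the measured TCP pose, the force and the opening at its end, in the units of the state.
- manip.read_state(): the state, without advancing time (a new reading comes with each control period).
- cams.camera(name): name is "scene" or "top"; returns a dict with "frame" (480x640x3 uint8, red, green, blue), "K" (3x3 intrinsics, pixels), "pose" (4x4, takes a point from camera to world coordinates). Camera axes: x right, y down, z forward; pixel columns grow to the right and rows downward; lengths in mm; the calibration is good to about 2 mm. A picture is of the moment at which its call begins. There is no depth.
- manip.sign_off(): hands the job in, once; it reports no verdict.
Trained networks look in the newest picture that a camera, given by its name, has taken for a name from the list of things; names that differ only in an ending like _2 or _b are one class to them, and where a whole thing is asked for, a point or a joint stands for the part that bears it (a point fixed in the world has none). Each returns a list of dicts, best first, with "score" (0 to 1); they miss things now and then, are a little off and sometimes report something else, mostly with a low value. They report only what shows in the picture. A call takes as long as a camera call. They do not tell look-alikes from the thing itself.
- models.regions_of(camera, name): "pixels" (480x640 bool, what is visible of it) and "point" ([column, row] in pixels, amid what is visible of it).
The state is a dict: "clock": time; "joints": joint angles; "qd": joint speeds; "effort": joint torques, N m; "eef_pos": TCP position; "eef_rot": TCP orientation; "wrist_force": force on the tool from outside, world axes, zero at the start; "moment": the same for the moment, N m; "finger_gap": finger opening in mm.
Only numpy, scipy, OpenCV 4.12 (cv2) and the standard library are available. Lean on these libraries where they do the work, as an engineer would, in place of code of your own. Each camera call takes 0.05 s, during which the arm holds its last target.

TASK

Get the tea tin that lies in the gravity tin rack out with its pedal. First push the two blue folding panels (front and left) of the catch tray fully upright; then press the red pedal down to its stop and hold it there until the tin has rolled down into the tray, and let the pedal come back up. Do not touch the tin yourself, and leave the jar, cup and shaker standing beside the rack where they are.

Things in the scene. Friction and masses are not known exactly. Their poses are not given: they have to be found in the camera images.
- rack: tin rack, fixed on the worktop: wooden chute (x 0 to 0.164, y +-0.074, 100 mm high) with a gently falling ramp, and a catch tray before its mouth (x -0.105 to 0, y -0.070 to 0.075; fixed right wall at y -0.074, 60 mm high; pedal right of that wall). Origin: on the worktop below the middle of the ramp's mouth; +x points back up the ramp, -x to the tray's front, +y to the side panel, -y to the pedal
- front_panel (a joint): angle of the front panel, a blue plate 138 mm along its hinge, 5 mm thick; a steel bead of 4 mm radius tops it, its axis 50 mm from the hinge axis. 0 = flat outward, 1.571 = upright at its stop; starts leaning out at 0.85 to 1.1. The stiff hinge (0.12 N m, 3 N at the edge) stays where left. Push the edge from outside with a vertical fingertip, towards the hinge and rising with the edge
- front_panel_hinge (a point): middle of the front panel's hinge axis, rack frame (-0.105, 0, 0.014); the hinge runs along the rack's y, the panel leans out to the rack's -x
- front_panel_edge (a point): middle of the front panel's top edge (axis of the steel bead); moves with the panel
- side_panel (a joint): angle of the left side panel, of the same make, 94 mm along its hinge, same height, stiffness and angles
- side_panel_hinge (a point): middle of the side panel's hinge axis, rack frame (-0.0525, 0.075, 0.014); the hinge runs along the rack's x, the panel leans out to the rack's +y
- side_panel_edge (a point): middle of the side panel's top edge (axis of the steel bead); moves with the panel. Mind the wall cabinet over the chute: its underside is 0.47 m above the worktop and its front edge at world x = 0.58, so keep the wrist clear and lift the fingers only some 40 to 70 mm above the work there
- pedal (a joint): angle of the pedal: 0 = up, 0.36 = down at its stop. Its spring takes about 4 N at first and 13 N at the stop when pressed on the pad, and brings it back up when let go. It sinks the two brass pins that hold the tin; they clear the tin's way only beyond about 0.31
- pedal_pad (a point): middle of the top of the red pad on the pedal (56 mm along rack x, 46 mm along y), the point to press. The pedal's pivot axis runs along rack y through rack frame (-0.030, -0.119, 0.042), about 68 mm behind this point, which is about 62 mm above the worktop when up and 38 mm at the stop
- tin_center (a point): middle of the tea tin, a black and pale round tin 73 mm in diameter, 121 mm long, 0.2 kg, lying across the ramp behind the two brass pins; at the start it is near rack frame (0.061, 0, 0.073), in the tray it lies near (-0.065, 0, 0.05). It rolls by itself within about a second once the pins are down
- honey_jar: jar of honey with a red lid, 64 mm across, 97 mm high, loose; leave alone. Origin at the middle of its underside
- cup: cream espresso cup, 64 x 91 x 50 mm, loose; leave alone. Origin at the middle of its underside
- shaker: salt shaker, 44 mm across, 90 mm high, loose; leave alone. Origin at the middle of its underside
Not all that is in view belongs to the job. Leave any purple look-alike of the part that bears tin_center alone.

How it is judged (in metres and radians):
On the way, in this order (a step that is already met when the one before it is completed fails the run):
1. both panels stand upright (over 1.42 rad) while the tin still waits behind the pins (value of joint each of front_panel, side_panel above 1.42 rad and x of tin_center in the frame of rack above 0.045 m), for 0.2 s.
2. the pedal is pressed down to its stop (over 0.33 rad) with the gripper (value of joint pedal above 0.33 rad and contact force between any of the fingers, the arm and pedal above 2 N), for 0.2 s.
At the end, for the whole second after the job is handed in: The tin lies at rest (under 0.03 m/s) in the tray between the panels and the chute (its middle over the tray floor, within 60 mm of the rack's centre line, under 62 mm high); both panels still stand over 1.3 rad; the pedal is back up (under 0.06 rad) (value of joint each of front_panel, side_panel above 1.3 rad and value of joint pedal below 0.06 rad and x of tin_center in the frame of rack between -0.105 and -0.02 m and y of tin_center in the frame of rack between -0.06 and 0.06 m and z of tin_center in the frame of rack below 0.062 m and linear speed of tin below 0.03 m/s); the robot touches nothing.
It fails at once if the robot touches the tin (contact force between any of the arm, the fingers and tin above 1 N).
It fails at once if jar, cup or shaker moved by more than 30 mm (distance of any of honey_jar, cup, shaker from where it was at the start of the episode above 0.03 m).
It also fails if it takes over 48 s, if anything falls off the work surface, if the arm or the gripper's body presses on something with over 40 N, if the wrist force passes 120 N, or if a joint passes its speed limit or range.

## Working session

There is one attempt and no reset: what is moved stays moved. The work goes in short steps, Python scripts to look and compute and a shell command to move; the robot and the scene stay as the last step left them, time stands still between calls to the robot, and variables do not carry over. Pictures are saved under pics/ and viewed, and the job is handed in when it is done.

```bash
mkdir -p pics; ls
python3 - <<'E'
from cell import manip,cams,models
import cv2
s=manip.read_state();print(s)
for n in("scene","top"):
    c=cams.camera(n);cv2.imwrite(f"pics/{n}0.png",c["frame"][:,:,::-1]);print(n,c["K"].tolist(),c["pose"].round(4).tolist())
    for k in("rack","front_panel","side_panel","pedal","tin_center","honey_jar","cup","shaker"):
        for r in models.regions_of(n,k)[:3]:print(n,k,round(r["score"],2),r["point"],r["pixels"].sum())
E
```

```text
pics
{'clock': 0.0, 'joints': array([-1.27660974e+00,  3.00478315e-01,  1.52161890e+00, -7.32629254e-06,
        1.32069615e+00, -6.66147568e-02]), 'qd': array([-1.62880212e-03,  9.51748448e-04, -5.65344136e-04, -2.62139510e-03,
        2.21295673e-04, -1.05181086e-05]), 'effort': array([-2.01656170e-03, -5.31809127e+01, -3.52739024e+01,  7.07202265e-02,
        2.44248135e-02, -4.16735941e-05]), 'eef_pos': array([ 194.07308008, -514.33466298,  212.86637186]), 'eef_rot': array([-3.14039413e+00, -7.28456346e-05,  3.60803116e-01]), 'wrist_force': array([-0.11898843, -0.35339568,  0.13464803]), 'moment': array([ 0.06075379, -0.05707785, -0.05106531]), 'finger_gap': 93.81320748040656}
scene [[515.176404287694, 0.0, 331.76399336479153], [0.0, 515.176404287694, 237.5213398557862], [0.0, 0.0, 1.0]] [[-0.5519, -0.4846, 0.6786, -332.7696], [-0.8338, 0.309, -0.4575, 706.3274], [0.012, -0.8184, -0.5746, 798.8083], [0.0, 0.0, 0.0, 1.0]]
scene rack 0.68 [334.3, 238.5] 5947
scene front_panel 0.78 [363.9, 262.3] 260
scene side_panel 0.66 [324.0, 215.4] 1124
scene side_panel 0.45 [312.3, 261.9] 96
scene tin_center 0.9 [187.8, 324.0] 2189
scene tin_center 0.58 [321.9, 216.7] 1149
scene cup 0.92 [258.7, 312.0] 765
scene shaker 0.76 [427.1, 212.0] 429
top [[447.43542479687255, 0.0, 328.15782201742866], [0.0, 447.43542479687255, 238.32319188318823], [0.0, 0.0, 1.0]] [[0.0088, -0.9969, 0.0784, 449.8023], [-1.0, -0.0086, 0.0028, 111.0455], [-0.0021, -0.0784, -0.9969, 1237.362], [0.0, 0.0, 0.0, 1.0]]
top rack 0.91 [340.1, 250.2] 5106
top front_panel 0.91 [334.0, 273.9] 738
top side_panel 0.7 [304.2, 249.5] 447
top side_panel 0.54 [333.3, 210.5] 1046
top pedal 0.67 [378.1, 256.1] 599
top pedal 0.35 [339.3, 249.6] 5176
top tin_center 0.97 [425.9, 297.2] 1293
top tin_center 0.94 [496.2, 284.7] 1303
top tin_center 0.93 [175.6, 267.4] 1254
top honey_jar 0.62 [217.0, 219.0] 578
top shaker 0.7 [442.8, 243.9] 228
```

View pics/scene0.png

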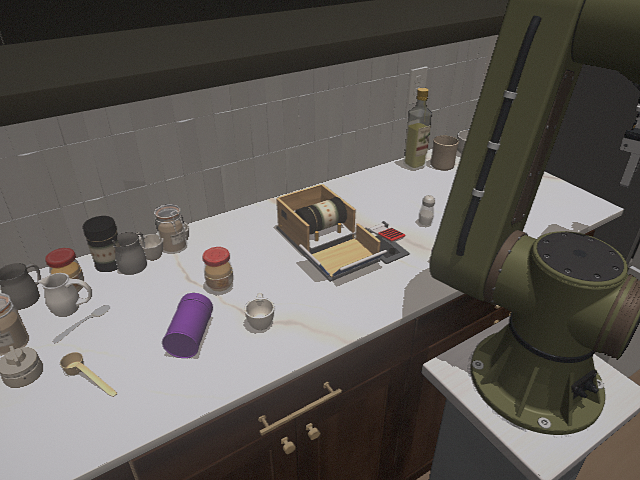

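View pics/top0.png

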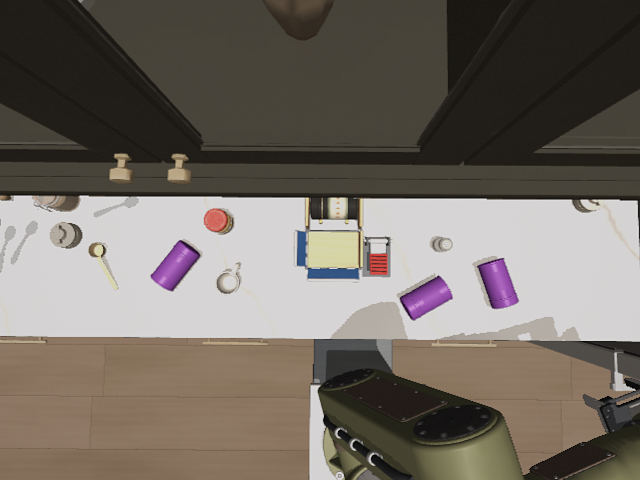

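Run:
```python
import cv2
t=cv2.imread("pics/top0.png");s=cv2.imread("pics/scene0.png")
cv2.imwrite("pics/topcrop.png",cv2.resize(t[180:310,260:420],None,fx=4.8,fy=4.6,interpolation=cv2.INTER_CUBIC))
cv2.imwrite("pics/scenecrop.png",cv2.resize(s[150:300,240:440],None,fx=4,fy=4,interpolation=cv2.INTER_CUBIC))
```

```text
(no output)
```

View pics/topcrop.png

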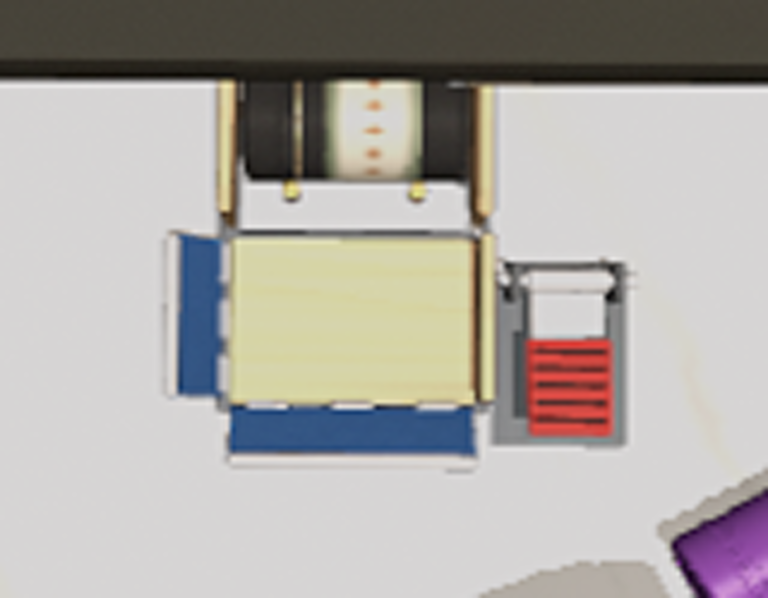

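View pics/scenecrop.png

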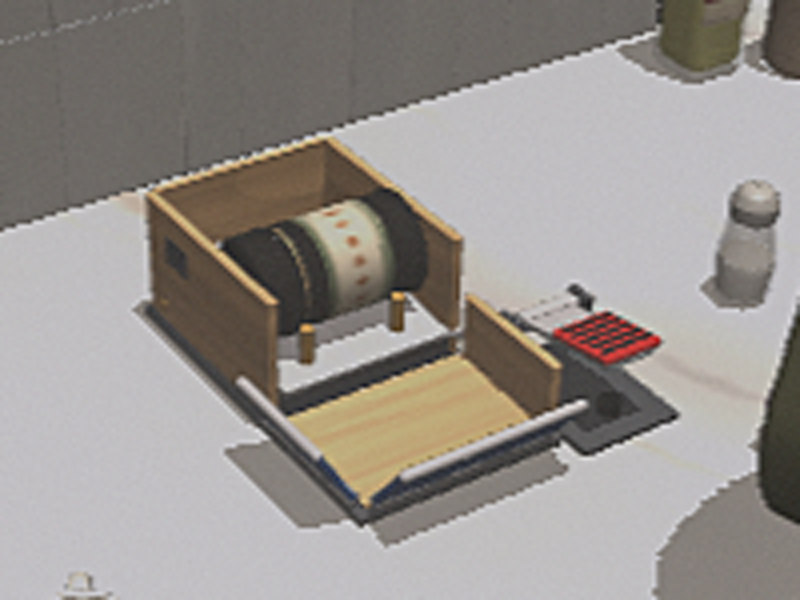

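The top view shows the rack around (335,250), with the black and pale tin in the chute at (335,208). The front panel is at (334,274), the side panel at (302,250) and the red pad at (378,262). Things that could be mistaken for the tin are the purple look-alikes at (176,266), (426,298) and (497,284). The crop confirms that the tin in the rack is the right one. Next I fit the rack pose.

```bash
cat > h.py <<'E'
import numpy as np
K={'top':np.array([[447.43542479687255,0,328.15782201742866],[0,447.43542479687255,238.32319188318823],[0,0,1]]),'scene':np.array([[515.176404287694,0,331.76399336479153],[0,515.176404287694,237.5213398557862],[0,0,1]])}
from cell import cams
P={}
for n in K: 
    c=cams.camera(n); P[n]=c["pose"]
def proj(n,p):
    T=np.linalg.inv(P[n]);q=T[:3,:3]@np.asarray(p)+T[:3,3];q=K[n]@q;return q[:2]/q[2]
E
cat > fit.py <<'E'
from h import *
from scipy.optimize import least_squares
def fb(y,a):return [-105-50*np.cos(a),y,14+50*np.sin(a)]
def sb(x,a):return [x,75+50*np.cos(a),14+50*np.sin(a)]
T=lambda u,v:(260+u/4.8,180+v/4.6)
S=lambda u,v:(240+u/4,150+v/4)
# (cam,pix,func(af,as))
O=[('top',T(230,462),lambda a,b:fb(69,a)),('top',T(475,466),lambda a,b:fb(-69,a)),
('top',T(172,232),lambda a,b:sb(-5.5,b)),('top',T(172,397),lambda a,b:sb(-99.5,b)),
('top',T(230,405),lambda a,b:[-105,69,14]),('top',T(477,405),lambda a,b:[-105,-69,14]),
('top',T(226,216),lambda a,b:[0,74,100]),('top',T(484,216),lambda a,b:[0,-74,100]),
('scene',S(403,478),lambda a,b:fb(69,a)),('scene',S(586,405),lambda a,b:fb(-69,a)),
('scene',S(240,381),lambda a,b:sb(-5.5,b)),('scene',S(320,458),lambda a,b:sb(-99.5,b)),
('scene',S(275,303),lambda a,b:[0,78,100]),('scene',S(461,240),lambda a,b:[0,-78,100]),
('top',T(569,388),lambda a,b:[-98,-119,62]),('scene',S(608,337),lambda a,b:[-98,-119,62])]
def W(x,p):
    c,s=np.cos(x[2]),np.sin(x[2]);return [x[0]+c*p[0]-s*p[1],x[1]+s*p[0]+c*p[1],p[2]]
def res(x):return np.concatenate([proj(n,W(x,f(x[3],x[4])))-q for n,q,f in O])
if __name__=="__main__":
    r=least_squares(res,[560,90,0,1,1],x_scale=[100,100,1,1,1],loss='soft_l1');x=r.x;print(x);print(r.fun.reshape(-1,2).round(1).tolist())
    for k,p in dict(fe=fb(0,x[3]),fe_up=fb(0,1.571),se=sb(-52.5,x[4]),se_up=sb(-52.5,1.571),pad=[-98,-119,62],paddn=[-93,-119,38]).items():print(k,np.round(W(x,p),1))
E
python3 fit.py
```

```text
[5.68608590e+02 1.00240738e+02 1.22938652e-02 8.43739942e-01
 1.04845247e+00]
[[-0.3, 0.6], [1.0, -0.5], [0.0, 0.3], [-0.1, 0.0], [0.4, 0.5], [-0.5, 0.3], [-2.3, 0.1], [1.9, -0.2], [-0.6, 0.8], [0.0, -0.5], [-1.1, -0.9], [-0.1, -0.4], [-3.7, 0.4], [1.3, -2.3], [0.6, 1.1], [0.1, -1.3]]
fe [430.4  98.5  51.4]
fe_up [463.6  99.   64. ]
se [514.9 199.5  57.3]
se_up [515.2 174.6  64. ]
pad [472.1 -20.   62. ]
paddn [477.1 -19.9  38. ]
```

```bash
python3 -m pendant '[[[0,0,0,0.12],[0,0,0,0.24],[0,0,0,0.36],[0,0,0,0.36]]]' -1 20
```

```text
clock: 1.4
eef_pos: [194.2, -514.6, 213.5]
eef_rot: [3.142, -0.0, -0.001]
wrist_force: [0.6, -0.8, 0.6]
finger_gap: 65.3
```

```bash
python3 -m pendant '[[[1.4,-4.5,0,0],[2.8,-9,0,0],[4.2,-13.5,0,0],[5.6,-18,0,0],[7,-22.5,0,0]]]'; python3 -m pendant '[[[1.4,-4.5,0,0],[2.8,-9,0,0],[4.2,-13.5,0,0],[5.6,-18,0,0],[7,-22.5,0,0]]]'; python3 -m pendant '[[[1.2,-4.1,3,0],[2.5,-8.2,6,0],[3.8,-12.3,8,0],[5,-16.4,10,0],[5,-16.4,10,0]]]'
```

```text
clock: 1.9
eef_pos: [264.1, -287.8, 213.5]
eef_rot: [3.141, -0.0, 0.004]
wrist_force: [0.5, -0.3, 0.0]
finger_gap: 25.3
clock: 2.4
eef_pos: [333.9, -62.6, 213.8]
eef_rot: [3.141, -0.001, 0.005]
wrist_force: [1.5, -1.3, 0.2]
finger_gap: 0.2
clock: 2.9
eef_pos: [383.0, 103.0, 111.2]
eef_rot: [3.141, 0.004, 0.009]
wrist_force: [-0.2, -0.4, 0.1]
finger_gap: 0.2
```

```bash
python3 -m pendant '[[[0,0,2.5,0],[0,0.2,5,0],[0,0.2,6.6,0],[1,0.2,6.6,0],[1,0.2,6.6,0]]]'
python3 - <<'E'
from cell import manip,cams,models
import cv2,numpy as np
ims=[]
for n,(a,b,c,d) in dict(scene=(150,300,240,440),top=(180,330,240,440)).items():
    f=cams.camera(n)["frame"][a:b,c:d,::-1];ims.append(cv2.resize(f,None,fx=3,fy=3,interpolation=cv2.INTER_CUBIC)[:300])
    cv2.imwrite(f"pics/{n}1.png",cv2.resize(f,None,fx=3,fy=3,interpolation=cv2.INTER_CUBIC))
s=manip.read_state();print(s['eef_pos'],s['wrist_force'])
E
```

```text
clock: 3.4
eef_pos: [395.2, 97.2, 48.4]
eef_rot: [-3.141, -0.001, 0.002]
wrist_force: [0.4, -0.6, 0.4]
finger_gap: 0.1
[394.54451225  97.40028961  48.49692309] [-0.59086941  0.33588026  0.21411979]
```

View pics/scene1.png

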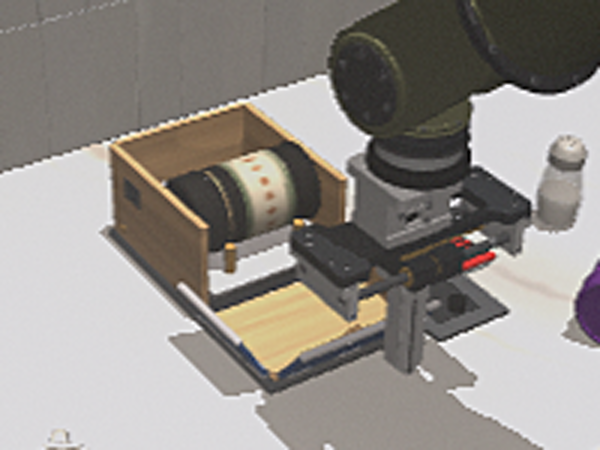

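```bash
python3 -m pendant '[[[0.8,0,0.2,0],[1.6,0,0.2,0],[2.2,0,0,0],[2.8,0,-0.2,0],[3.4,0,-0.4,0]]]'; python3 -m pendant '[[[0.5,0,-0.2,0],[1,0,-0.3,0],[1.4,0,-0.4,0],[1.7,0,-0.5,0],[1.7,0,-0.5,0]]]'
```

```text
clock: 4.0
eef_pos: [427.2, 97.6, 51.6]
eef_rot: [3.141, 0.003, 0.001]
wrist_force: [-6.9, -0.2, 5.2]
finger_gap: 0.5
clock: 4.5
eef_pos: [445.1, 97.6, 56.5]
eef_rot: [-3.142, -0.0, 0.001]
wrist_force: [0.7, -0.6, 0.6]
finger_gap: 0.4
```

```bash
python3 -m pendant '[[[0.2,0,0,0],[0.4,0,0,0],[0.6,0,0,0],[0.6,0,0,0]]]';  python3 - <<'E'
from cell import manip,cams,models
import cv2,numpy as np
for n,(a,b,c,d) in dict(scene=(150,300,240,440),top=(180,330,240,440)).items():
    f=cams.camera(n)["frame"][a:b,c:d,::-1]
    cv2.imwrite(f"pics/{n}2.png",cv2.resize(f,None,fx=4,fy=4,interpolation=cv2.INTER_CUBIC))
s=manip.read_state();print(s['eef_pos'],s['wrist_force'])
E
```

```text
clock: 4.9
eef_pos: [451.0, 97.6, 56.5]
eef_rot: [-3.142, -0.0, 0.001]
wrist_force: [-0.4, 0.2, -0.2]
finger_gap: 0.5
[450.909147    97.60674536  56.45562256] [-1.3103348   0.11490872 -0.16207972]
```

View pics/scene2.png

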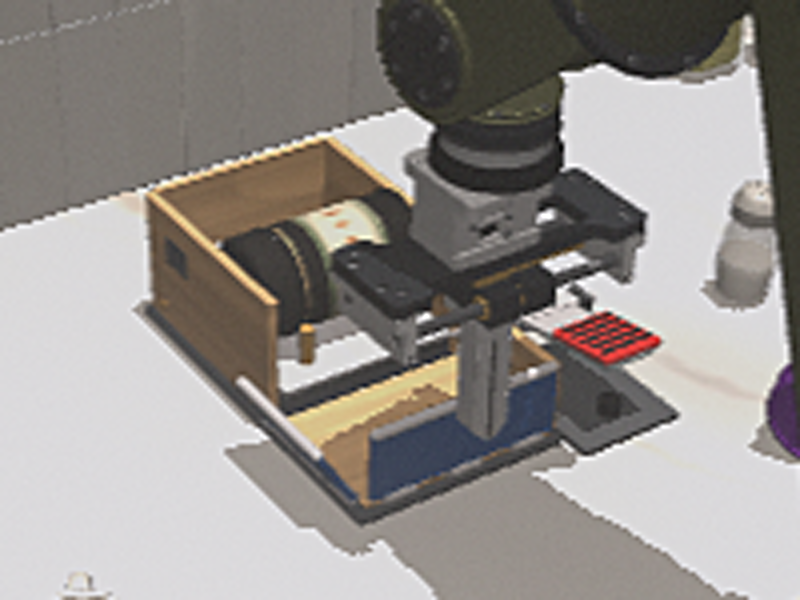

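View pics/top2.png

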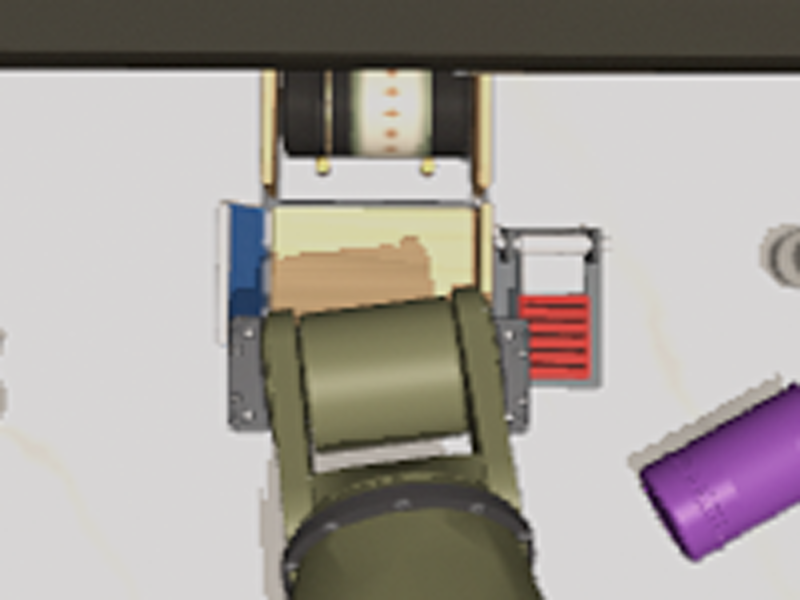

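The front panel now stands nearly upright, with its bead ends at crop pixels (373,432) and (553,372). I push on gently until the stop is felt.

```bash
python3 -m pendant '[[[0.15,0,0,0],[0.3,0,0,0],[0.3,0,0,0]]]'; python3 -m pendant '[[[0.15,0,0,0],[0.3,0,0,0],[0.3,0,0,0]]]'
```

```text
clock: 5.3
eef_pos: [451.6, 97.6, 56.2]
eef_rot: [3.141, 0.006, 0.001]
wrist_force: [-17.7, 1.0, 11.5]
finger_gap: 0.6
clock: 5.6
eef_pos: [452.1, 97.6, 56.0]
eef_rot: [3.141, 0.012, 0.001]
wrist_force: [-37.9, -0.2, 29.3]
finger_gap: 0.4
```

```bash
python3 -m pendant '[[[-1.2,0,0,0],[-3,0,0,0],[-3,-2,-5,0],[-3,-6,-7,0],[-2,-10,-7,0]]]'; python3 -m pendant '[[[3,-2.5,0,0],[6,-4,0,0],[7.7,-4,0,0],[7.7,-4,0,0]]]'
python3 - <<'E'
from cell import manip,cams,models
import cv2
for n,(a,b,c,d) in dict(scene=(150,300,240,440)).items():
    f=cams.camera(n)["frame"][a:b,c:d,::-1]
    cv2.imwrite(f"pics/{n}3.png",cv2.resize(f,None,fx=4,fy=4,interpolation=cv2.INTER_CUBIC))
s=manip.read_state();print(s['eef_pos'],s['wrist_force'])
E
```

```text
clock: 6.1
eef_pos: [437.8, 199.3, 130.2]
eef_rot: [-3.139, -0.006, -0.0]
wrist_force: [-0.2, -0.5, -0.6]
finger_gap: 0.2
clock: 6.5
eef_pos: [514.7, 237.9, 125.9]
eef_rot: [3.142, -0.0, 0.001]
wrist_force: [0.4, 1.0, 0.0]
finger_gap: 0.6
[513.64261667 237.5496369  125.88151018] [-1.11031609  0.1379566  -0.43553533]
```

View pics/scene3.png

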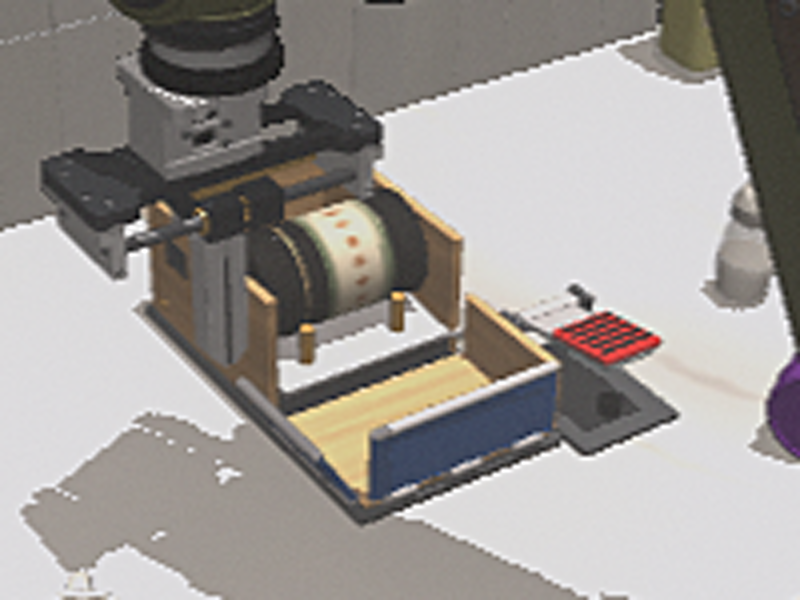

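The front panel stands upright and the tin is still held. Next I lower the fingers outside the side panel.

```bash
python3 -m pendant '[[[0,0,2.5,0],[0,0,5,0],[0,0,7.4,0],[0,0,7.4,0]]]';python3 -m pendant '[[[0,0.8,0,0],[0,1.6,0,0],[0,2.2,-0.2,0],[0,2.8,-0.3,0],[0,3.4,-0.4,0]]]'; python3 -m pendant '[[[0,0.4,-0.1,0],[0,0.8,-0.2,0],[0,0.8,-0.2,0]]]'
```

```text
clock: 6.95
eef_pos: [511.3, 236.8, 50.0]
eef_rot: [3.14, 0.005, 0.001]
wrist_force: [0.6, 0.3, 0.2]
finger_gap: 0.9
clock: 7.45
eef_pos: [514.4, 203.8, 58.1]
eef_rot: [-3.14, -0.003, 0.0]
wrist_force: [0.4, 5.1, 3.4]
finger_gap: 0.6
clock: 7.75
eef_pos: [513.7, 195.1, 58.7]
eef_rot: [3.141, -0.0, 0.0]
wrist_force: [0.1, -0.3, -1.3]
finger_gap: 0.4
```

```bash
python3 -m pendant '[[[0,0.2,0,0],[0,0.4,0,0],[0,0.4,0,0]]]'; python3 -m pendant '[[[0,0.15,0,0],[0,0.3,0,0],[0,0.3,0,0]]]'
```

```text
clock: 8.05
eef_pos: [513.5, 191.5, 58.3]
eef_rot: [3.141, 0.0, 0.001]
wrist_force: [0.3, 0.4, 1.0]
finger_gap: 0.9
clock: 8.35
eef_pos: [513.5, 190.1, 58.4]
eef_rot: [-3.139, -0.0, 0.001]
wrist_force: [0.4, 13.6, -0.8]
finger_gap: 0.4
```

```bash
python3 -m pendant '[[[0,0.15,0,0],[0,0.25,0,0],[0,0.25,0,0]]]'; python3 -m pendant '[[[0,-1.5,0,0],[0,-3.5,0,0],[-1,-3.5,-3,0],[-4,-3.5,-6,0],[-8,-3.5,-6,0]]]'
python3 - <<'E'
from cell import manip,cams,models
import cv2
for n,(a,b,c,d) in dict(scene=(150,300,240,440),top=(180,330,240,440)).items():
    f=cams.camera(n)["frame"][a:b,c:d,::-1]
    cv2.imwrite(f"pics/{n}4.png",cv2.resize(f,None,fx=4,fy=4,interpolation=cv2.INTER_CUBIC))
s=manip.read_state();print(s['eef_pos'],s['wrist_force'])
E
```

```text
clock: 8.65
eef_pos: [513.5, 189.5, 58.5]
eef_rot: [-3.136, -0.001, 0.001]
wrist_force: [0.3, 29.3, -2.3]
finger_gap: 0.5
clock: 9.15
eef_pos: [434.5, 221.5, 121.2]
eef_rot: [-3.14, -0.004, 0.0]
wrist_force: [-0.2, 0.4, -0.7]
finger_gap: 0.7
[430.27795148 220.86121782 118.54846678] [-0.35477038  0.06861519  0.53333787]
```

View pics/scene4.png

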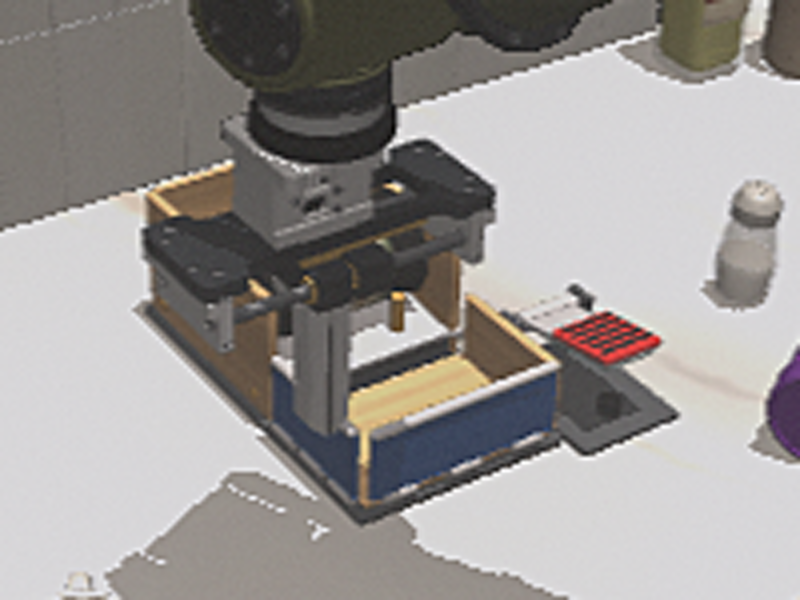

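View pics/top4.png

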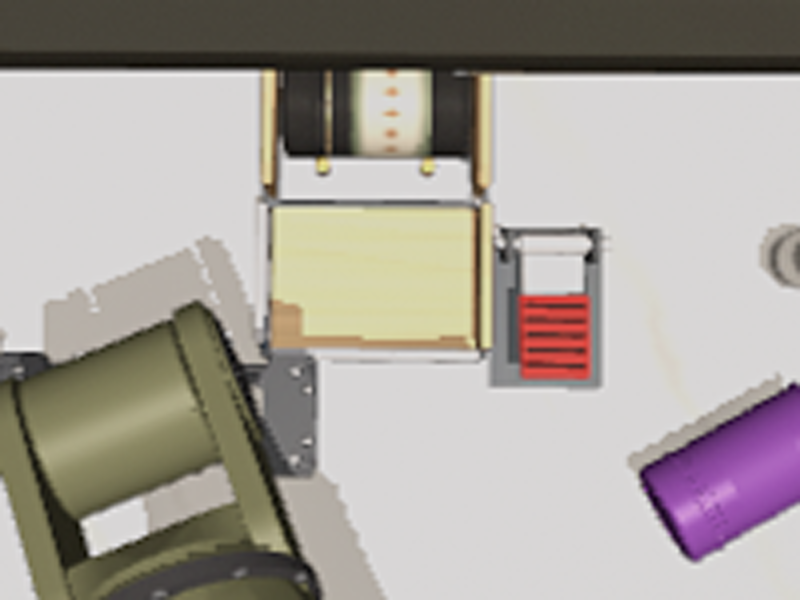

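Both panels are upright and their blue faces are no longer visible from above. The tin is still behind the pins. Now the pedal.

```bash
python3 -m pendant '[[[0,4.8,0,0],[0,9.6,0,0],[1,14.4,0,0],[2.5,19.2,0,0],[4,24,0,0]]]'; python3 -m pendant '[[[0.1,0,2,0],[0.1,0,3.4,0],[0.1,0,3.4,0]]]'
python3 - <<'E'
from cell import manip,cams,models
import cv2
for n,(a,b,c,d) in dict(scene=(150,300,240,440)).items():
    f=cams.camera(n)["frame"][a:b,c:d,::-1]
    cv2.imwrite(f"pics/{n}5.png",cv2.resize(f,None,fx=4,fy=4,interpolation=cv2.INTER_CUBIC))
s=manip.read_state();print(s['eef_pos'],s['wrist_force'])
E
```

```text
clock: 9.75
eef_pos: [473.8, -20.6, 118.4]
eef_rot: [3.141, 0.0, 0.001]
wrist_force: [0.0, 0.9, 0.0]
finger_gap: 0.7
clock: 10.05
eef_pos: [473.7, -18.8, 82.6]
eef_rot: [-3.142, 0.004, -0.0]
wrist_force: [0.0, 0.6, 0.7]
finger_gap: 0.5
[474.24681085 -18.54013519  83.80083253] [ 0.21943622  0.92326233 -0.08506789]
```

View pics/scene5.png

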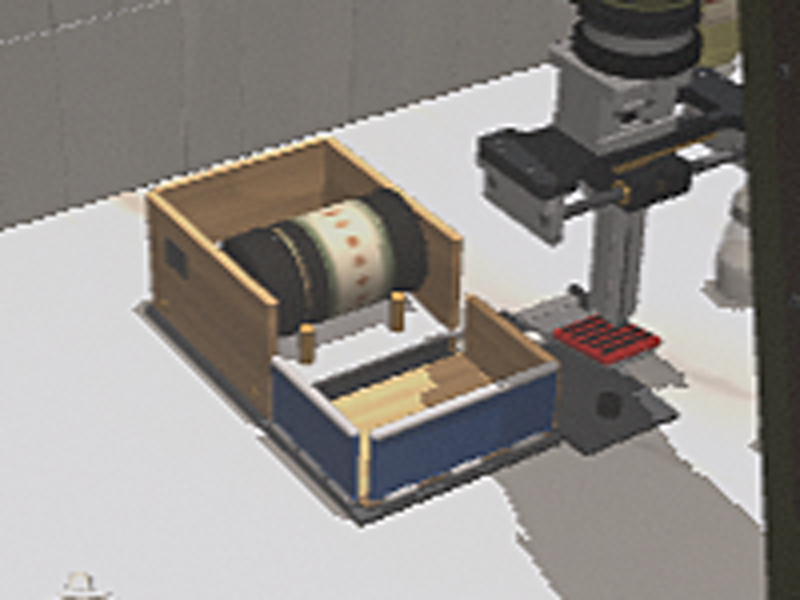

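```bash
python3 -m pendant '[[[0,0,1,0],[0,0,2,0],[0,0,2.8,0],[0,0,3.5,0],[0,0,3.9,0]]]'; python3 -m pendant '[[[0,0,0.15,0],[0,0,0.3,0],[0,0,0.3,0],[0,0,0.3,0]]]'
```

```text
clock: 10.6
eef_pos: [474.2, -18.2, 45.9]
eef_rot: [3.141, 0.001, 0.002]
wrist_force: [-24.1, 0.7, 57.4]
finger_gap: 0.4
clock: 11.0
eef_pos: [474.3, -18.2, 45.5]
eef_rot: [3.141, 0.0, 0.002]
wrist_force: [-30.7, 1.2, 62.2]
finger_gap: 0.7
```

```bash
python3 -m pendant '[[[0,0,-0.15,0],[0,0,-0.15,0],[0,0,-0.15,0],[0,0,-0.15,0],[0,0,-0.15,0]]]'; python3 -m pendant '[[[0,0,0,0],[0,0,0,0],[0,0,0,0],[0,0,0,0],[0,0,0,0]]]'; python3 -m pendant '[[[0,0,0,0],[0,0,0,0],[0,0,0,0],[0,0,0,0],[0,0,0,0]]]'
python3 - <<'E'
from cell import manip,cams,models
import cv2
for n,(a,b,c,d) in dict(scene=(150,300,240,440)).items():
    f=cams.camera(n)["frame"][a:b,c:d,::-1]
    cv2.imwrite(f"pics/{n}6.png",cv2.resize(f,None,fx=4,fy=4,interpolation=cv2.INTER_CUBIC))
E
```

```text
clock: 11.5
eef_pos: [474.2, -18.1, 46.1]
eef_rot: [3.141, 0.001, 0.002]
wrist_force: [-23.4, 0.0, 46.5]
finger_gap: 0.5
clock: 12.0
eef_pos: [474.2, -18.2, 46.1]
eef_rot: [3.141, 0.001, 0.002]
wrist_force: [-23.3, 0.4, 46.2]
finger_gap: 0.5
clock: 12.5
eef_pos: [474.2, -18.1, 46.1]
eef_rot: [3.141, 0.001, 0.002]
wrist_force: [-23.5, 0.4, 46.2]
finger_gap: 0.6
```

View pics/scene6.png

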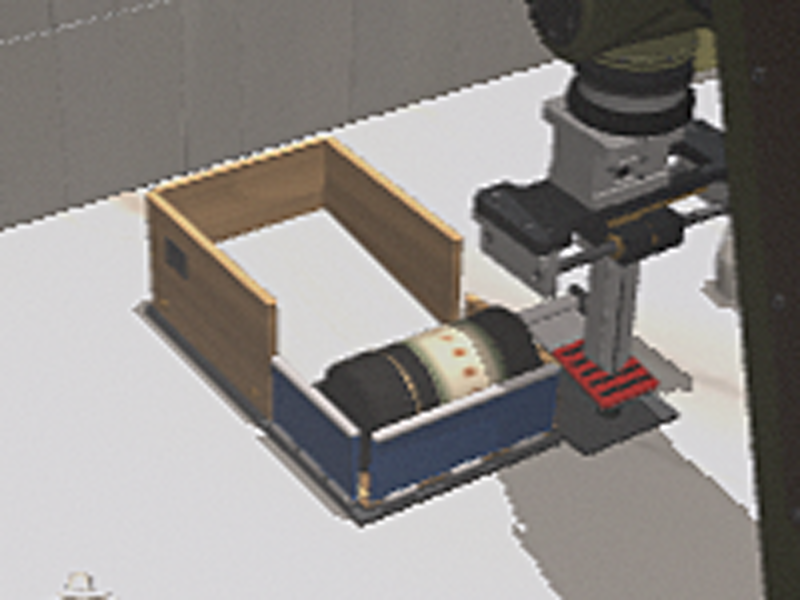

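The tin lies in the tray at crop (430,370) and the pedal is at its stop. I release it straight up.

```bash
python3 -m pendant '[[[0,0,-0.8,0],[0,0,-1.6,0],[0,0,-2.4,0],[0,0,-3.4,0],[0,0,-5,0]]]'; python3 -m pendant '[[[0,0,-3,0],[-2,2,-6,0],[-4,4,-8,0],[-4,4,-8,0],[-4,4,-8,0]]]'
python3 - <<'E'
from cell import manip,cams,models
import cv2
for n,(a,b,c,d) in dict(scene=(150,300,240,440),top=(180,330,200,460)).items():
    F=cams.camera(n)["frame"];f=F[a:b,c:d,::-1]
    cv2.imwrite(f"pics/{n}7.png",cv2.resize(f,None,fx=3,fy=3,interpolation=cv2.INTER_CUBIC))
cv2.imwrite("pics/topfull.png",F[:,:,::-1])
s=manip.read_state();print(s['clock'],s['eef_pos'],s['wrist_force'])
E
```

```text
clock: 13.05
eef_pos: [474.0, -18.1, 93.7]
eef_rot: [-3.141, 0.002, 0.001]
wrist_force: [0.4, -0.2, -0.4]
finger_gap: 1.0
clock: 13.55
eef_pos: [434.6, -58.3, 174.0]
eef_rot: [-3.142, -0.0, -0.0]
wrist_force: [0.8, 0.2, -0.3]
finger_gap: 0.6
13.65 [434.61586799 -57.83549884 173.08284669] [ 0.41737856 -0.04646733 -0.17736817]
```

View pics/scene7.png

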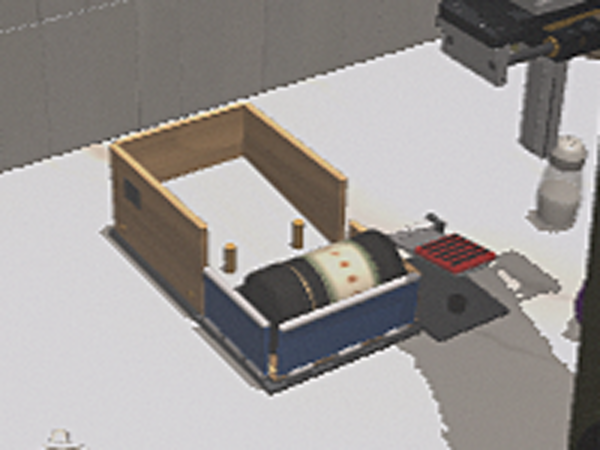

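View pics/topfull.png

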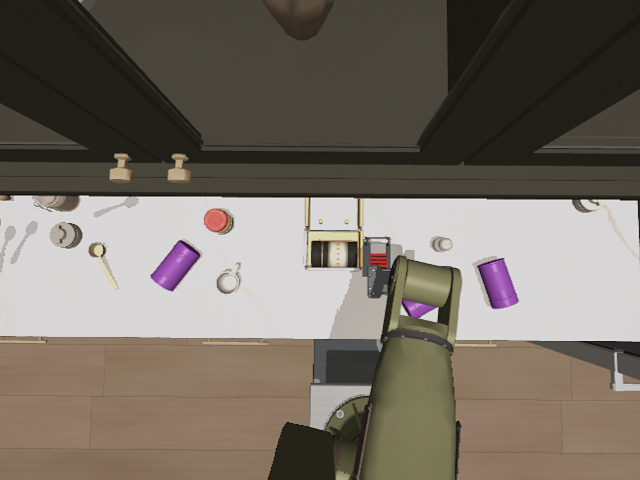

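```bash
python3 -m pendant '[[[0,0,0,0],[0,0,0,0],[0,0,0,0],[0,0,0,0],[0,0,0,0]]]'
python3 - <<'E'
from fit import *
from cell import manip,models
x=[568.6,100.2,.0123,1.571,1.571]
for n in("top","scene"):
    print(n,'expected tin',proj(n,W(x,[-65,0,50])).round(1),[ (round(r["score"],2),np.round(r["point"],1).tolist()) for r in models.regions_of(n,"tin_center")])
    print(' pad up expected',proj(n,W(x,[-98,-119,62])).round(1))
print(manip.read_state()['wrist_force'])
E
```

```text
clock: 14.15
eef_pos: [434.6, -58.3, 173.8]
eef_rot: [-3.142, 0.0, 0.001]
wrist_force: [0.2, 0.1, 0.6]
finger_gap: 0.6
top expected tin [333.7 253.2] [(0.89, [174.3, 264.9]), (0.8, [416.1, 307.3]), (0.75, [334.2, 255.5]), (0.65, [497.1, 284.3]), (0.16, [377.0, 256.5])]
 pad up expected [379.2 265.4]
scene expected tin [346.1 245.6] [(0.77, [185.6, 326.0]), (0.62, [346.4, 244.4])]
 pad up expected [392.1 233. ]
[-0.43777917  0.44762524 -0.12578409]
```

```bash
python3 -c "
from cell import manip
print(manip.sign_off())"
```

```text
the job is handed in; nothing more can be done
None
```

The tea tin is in the catch tray, both blue panels are upright and the pedal is back up. I handed the job in at about 14.3 s of the 48 s allowed; sign-off gave no verdict.

- **Panels:** I pushed each one with the shut fingertips until the force rose sharply at its stop (47 N front, 29 N side). In the last pictures both stand upright.
- **Pedal and tin:** I pressed the pedal to its stop and held it there for about 1.9 s with 46–62 N on the fingers. The tin rolled down in that time, and I then lifted straight off.
- **Final checks:** The tin shows within 1–2 pixels of where it should lie in the tray, in both cameras, and had not shifted between pictures. The red pad shows at its "up" position. The jar, cup and shaker are at the same pixels as at the start. The wrist force was about zero, with the gripper well clear of everything.
- **Not measured:** I judged the panel and pedal angles from the pictures and the forces at their stops, since the state gives no joint readings for them.

No check failed. The one disagreement was in the first rack fit, where the chute-wall corners I had picked by hand were up to 4 pixels off, but they played no part in the moves.

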